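# Unlatch the trunnion keeper and move a swing bucket to the balance

### The job

Swing the yellow keeper fully clear of the red-capped centrifuge bucket (if it will not move, do not force it: press the green release button down, then swing it), lift the bucket straight up off its trunnion slots without letting it swing or tip, and set it down gently, upright and centred on the balance pan, then let go. Leave the blue-capped bucket hanging in its stand and do not disturb the other things on the bench.

Things in the scene. Friction and masses are not known exactly. Their poses are not given: they have to be found in the camera images.
- stand: Fixed dark base plate 130 (x) by 116 (y) by 10 mm with two upright posts at its y = +38 and -38 mm (34 mm in x, 10 in y, top 104 mm above the bench). Each has a vertical slot at x = 0, 12 mm wide, open at the top, where a pin of the red bucket rests, its axis 92 mm up. Grey catch housing, 42 mm square, 104 mm tall, at x = 51, y = 37 mm. Origin: centre of the underside; z up.
- keeper (a joint): Yellow bar across the top of the stand's +y slot, underside 106 mm up, stops the bucket rising. Turns about a vertical pivot: 0 closed, along the stand's -x from the pivot; grows to 1.9 rad (stop) as its free end swings out to the stand's +y, clockwise from above. Stays where left; takes about 1 N. Clear above 1.2. A hidden catch may hold it closed (it then gives under 0.1 rad).
- keeper_tab (a point): The round upright tab on the free end of the keeper by which it is pushed: 12 mm diameter, from 114 to 160 mm above the bench; this point is on its axis, 137 mm above the bench. It is 73 mm from the pivot.
- keeper_hinge (a point): Point on the keeper's vertical pivot axis, 137 mm above the bench, at the stand's x = 28, y = 38 mm.
- release_top (a point): Centre of the top of the green round release button, 20 mm across, 118 mm above the bench, at the stand's x = 50, y = 29 mm. It springs back; pressed straight down 10 mm to its stop (5 to 7 N) once, it frees the keeper's catch for good. Pressing it when the catch is off does nothing.
- bucket_grip (a point): Centre of the red upright grip fin (14 mm in the bucket's x, 44 in y, 34 tall) on the red-capped bucket, 112 mm above its underside. Bucket: aluminium, 56 mm diameter, cap 60 mm, cap top 95 mm up, 0.3 to 0.55 kg. Pins of 10 mm diameter along its +-y, axis 62 mm above the underside, with 18 mm heads outside the posts, 99 mm over all. It hangs with its axes along the stand's and swings about y.
- bucket_foot (a point): Centre of the red-capped bucket's flat underside (44 mm across); hanging, 30 mm above the bench. Axes as for the fin.
- other_grip (a point): Centre of the grip fin of the blue-capped bucket, the same as the red one, hanging in the spare stand; to be left there.
- spare: Spare stand, like the keeper stand but with no keeper or housing; it carries the blue-capped bucket. Origin: centre of the underside.
- balance: White bench balance, fixed, 190 (its x) by 150 mm by 40 mm, black display at its -x end, steel pan on top. Origin: on the bench below the body; z up.
- pan (a point): Centre of the top face of the balance's round steel pan, 116 mm in diameter, 56 mm above the bench.
- amber_mid (a point): Amber glass reagent bottle, red cap, 64 mm across, 150 mm tall, standing beside the keeper stand; the point is on its axis at half height. Leave it alone.
- jar_mid (a point): White jar with orange cap, 60 mm across, 85 mm tall; the point is on its axis at half height. Leave it alone.
- beaker_mid (a point): Glass beaker, 64 mm across, 85 mm tall; the point is on its axis at half height. Leave it alone.
- tipbox_mid (a point): Small open blue box with dividers, 70 x 70 x 45 mm; the point is on its axis at half height. Leave it alone.
- cylinder_mid (a point): Glass measuring cylinder, foot 68 mm across, 150 mm tall; the point is on its axis at half height. Leave it alone.
- washb_mid (a point): Blue wash bottle, 56 mm across, 130 mm tall; the point is on its axis at half height. Leave it alone.
There are look-alikes about, which are no part of the job. What is shaped like the balance but orange is not meant.

How it is judged:
On the way, in this order (a step that is already met when the one before it is completed fails the run):
1. the keeper is swung clear (value of joint keeper above 1.1 rad), for 0.1 s.
2. the red bucket is lifted clear above its stand, upright (z of bucket_foot in the frame of stand above 0.075 m and angle between bucket_foot's own z axis and vertical below 0.3 rad), for 0.1 s.
At the end, for the whole second after the job is handed in: The red bucket stands released and upright (within 0.1 rad) on the balance pan, its underside within 20 mm of the pan's centre and on its surface (within 6 mm); the blue bucket is within 20 mm of its start and the bystanders within 30 mm of theirs (horizontal distance between bucket_foot and pan below 0.02 m and z of bucket_foot in the frame of pan between -0.006 and 0.006 m and angle between bucket_foot's own z axis and vertical below 0.1 rad and not (distance of bucket_foot from where it was at the start of the episode below 0.05 m) and distance of other_grip from where it was at the start of the episode below 0.02 m and distance of each of amber_mid, jar_mid, beaker_mid, tipbox_mid, cylinder_mid, washb_mid from where it was at the start of the episode below 0.03 m); the robot touches nothing.
It fails at once if the red bucket swings or tips more than 0.35 rad (angle between bucket_foot's own z axis and vertical above 0.35 rad).
It fails at once if the blue bucket swings more than 0.35 rad or is moved 20 mm (angle between other_grip's own z axis and vertical above 0.35 rad or distance of other_grip from where it was at the start of the episode above 0.02 m).
It fails at once if the keeper stand is forced: the fingers or the red bucket press on it with more than 90 N at any moment (contact force between stand and the fingers above 90 N or contact force between stand and bucket above 90 N).
It fails at once if the red bucket comes down on the pan faster than 0.35 m/s (dropped or banged down) (horizontal distance between bucket_foot and pan below 0.08 m and z of bucket_foot in the frame of pan below 0.006 m and linear speed of bucket above 0.35 m/s).
It fails at once if a bystander is moved more than 30 mm (distance of any of amber_mid, jar_mid, beaker_mid, tipbox_mid, cylinder_mid, washb_mid from where it was at the start of the episode above 0.03 m).
It also fails if it takes over 58 s, if anything falls off the work surface, if the arm or the gripper's body presses on something with over 40 N, if the wrist force passes 120 N, or if a joint passes its speed limit or range.

### The arm

A 7-joint arm with a two-finger parallel gripper is mounted at the origin on the work surface. World frame = base frame: x ahead of the robot, y to its left, z up, the work surface at z = 0. Lengths are in m, angles in rad, forces in N, time in s.
With the tool pointing down it reaches from about 0.425 to 0.925 m from the base axis. Payload 6.8 kg.
Tool frame: the origin (TCP) lies at the very end of the fingers, on their centre line; the grasp point (between the pads) lies 19 mm behind it; z points along the fingers, y is the line along which they close (so a half turn about z gives the same grasp; the last joint's range is limited). The gripper opens to 85 mm and grips with 20 to 120 N. Pads are 22 mm wide; open, the fingers measure 114 mm over their backs; the gripper's body (76 mm by 85 mm) begins 54 mm behind the grasp point. The pads swing forward as they close: fully open they stand 13 mm farther back than shut.
Start: joints at [1.09, 0.477, 0.022, 1.555, -0.011, 1.109, -0.083], TCP at [0.246, -0.629, 0.231] pointing down, gripper open.
Joint ranges: [-2.96, 2.96], [-0.34, 2.1], [-1.41, 1.46], [0.24, 2.44], [-1.37, 4.51], [0.17, 1.92], [-2.96, 2.96]. Speed limits (rad/s): [2.39, 2.39, 3.14, 3.14, 3.14, 3.14, 3.14].

### API

Orientations are given as a unit quaternion [w, x, y, z].
In Python, from station import get_obs, read_camera, hand_in gives the robot as it stands.
- The arm moves only by the tool arm_command, never from a script. Its argument "commands" is one flat list of numbers, 7 for each row, row after row: the shift along the tool's x, y, z in m, then the turn, a rotation vector about the tool's x, y, z in degrees, then the opening, from 0 (shut) to 1 (fully open). In form: [tx, ty, tz, rx, ry, rz, fingers, tx, ty, tz, rx, ry, rz, fingers, ...]. A call has 1 to 8 rows; each row is the pose to reach, as a shift and turn from the pose commanded when the call began, along the tool's axes at that moment; what a row does not reach only later rows make up. A row lasts 1/10 s, in which the tool goes at most 50 mm and 8.59 degrees, less where a joint would pass 70% of its speed; a pose out of reach is approached as far as the arm can. A call with a gripper value outside its range is refused whole. The fingers move at their own pace and stop on an object; "force" is the grip in N (left out, the last holds). Time passes only in rows, so rows that repeat a pose let the fingers close. It gives the time, the measured TCP pose, the force, the opening and the grip force at its end, in the units of the state.
- get_obs(): the state, without advancing time (a new reading comes with each control period).
- read_camera(name): name is "side" or "top"; returns a dict with "img" (384x512x3 uint8, red, green, blue), "camera_matrix" (3x3 intrinsics, pixels), "pose" (4x4, takes a point from camera to world coordinates). Camera axes: x right, y down, z forward; pixel columns grow to the right and rows downward; lengths in m; the calibration is good to about 2 mm. A picture is of the moment at which its call begins. There is no depth.
- hand_in(): hands the job in; it is judged then, once.
The state is a dict: "t": time; "q": joint angles; "joint_vel": joint speeds; "joint_torque": joint torques, N m; "eef_pos": TCP position; "tool_rot": TCP orientation; "contact_force": force on the tool from outside, world axes, zero at the start; "torque": the same for the moment, N m; "gripper_width": opening from 0.0 (shut) to 1.0 (fully open); "grasp_force": force on a finger pad.
Only numpy, scipy, OpenCV 4.12 (cv2) and the standard library are available. Lean on these libraries where they do the work, as an engineer would, in place of code of your own. Each camera call takes 0.05 s, during which the arm holds its last target. There are 200 camera calls.

## Working session

There is one attempt and no reset: what is moved stays moved. The work goes in short steps, Python scripts to look and compute and a tool call to move; the robot and the scene stay as the last step left them, time stands still between calls to the robot, and variables do not carry over. Pictures are saved under pics/ and viewed, at most 12 in all, crops included, and the job is handed in when it is done.

Besides the shell and the picture viewer there is one more tool, called after "Call:" as name(argument=value, ...) on one line, values as JSON. arm_command: Moves the arm, as the interface text tells. Its arguments: {"type":"object","properties":{"commands":{"type":"array","items":{"type":"number"}},"force":{"type":"number"}},"required":["commands"]}

```bash
ls; mkdir -p pics
python3 - <<'E'
from station import *
import cv2,numpy as np
np.set_printoptions(precision=4,suppress=True)
for n in("side","top"):
    c=read_camera(n);cv2.imwrite(f"pics/{n}0.png",cv2.cvtColor(c["img"],cv2.COLOR_RGB2BGR));print(n,c["camera_matrix"],c["pose"])
o=get_obs();print({k:np.round(v,3) for k,v in o.items()})
E
```

```text
pics
side [[420.8217   0.     254.8148]
 [  0.     420.8217 197.9891]
 [  0.       0.       1.    ]] [[-0.8985 -0.2473  0.3626 -0.0009]
 [-0.4386  0.5352 -0.7219  1.0211]
 [-0.0155 -0.8077 -0.5894  0.9796]
 [ 0.      0.      0.      1.    ]]
top [[362.6102   0.     260.8625]
 [  0.     362.6102 193.4484]
 [  0.       0.       1.    ]] [[-0.0126 -0.9967  0.0802  0.4157]
 [-0.9998  0.0136  0.0121 -0.0357]
 [-0.0132 -0.08   -0.9967  1.1006]
 [ 0.      0.      0.      1.    ]]
{'t': np.float64(0.1), 'q': array([ 1.09 ,  0.478,  0.022,  1.556, -0.011,  1.109, -0.083]), 'joint_vel': array([-0.   , -0.002, -0.   , -0.004, -0.001, -0.   ,  0.   ]), 'joint_torque': array([  0.004, -59.776,   1.614, -28.196,   0.013,   0.005,   0.   ]), 'eef_pos': array([ 0.246, -0.628,  0.23 ]), 'tool_rot': array([-0.001,  0.983,  0.185, -0.   ]), 'contact_force': array([0.099, 0.166, 0.585]), 'torque': array([-0.006,  0.043,  0.032]), 'grasp_force': np.float64(0.0), 'gripper_width': np.float64(1.002)}
```

View pics/side0.png

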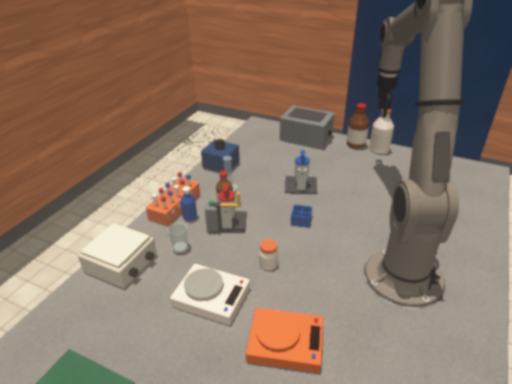

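View pics/top0.png

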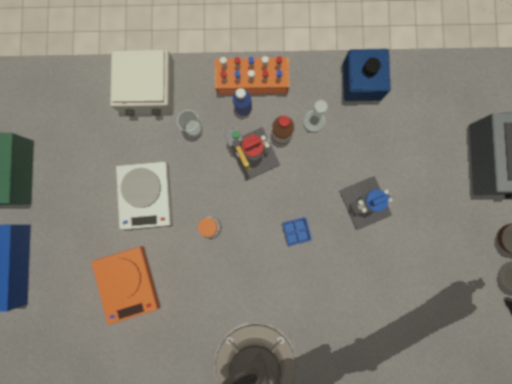

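The stand with the red bucket is near top px (252,152) and side px (227,205). The white balance is at top (143,195), the blue bucket at (375,202) and the amber bottle at (283,127). I'll zoom in on the stand.

Run:
```python
import cv2,numpy as np
t=cv2.imread("pics/top0.png")[85:185,170:300];s=cv2.imread("pics/side0.png")[160:250,140:290]
cv2.imwrite("pics/z.png",np.hstack([cv2.resize(cv2.resize(t,None,fx=4,fy=4,interpolation=2),(390,300)),cv2.resize(s,(400,300),interpolation=2)]))
t=cv2.imread("pics/top0.png")[110:190,210:310];cv2.imwrite("pics/z.png",cv2.resize(t,(800,600) if 0 else (750,600),interpolation=2))
s=cv2.imread("pics/side0.png")[160:240,180:280];cv2.imwrite("pics/z2.png",cv2.resize(s,(750,600),interpolation=2))
```

```text
(no output)
```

View pics/z.png

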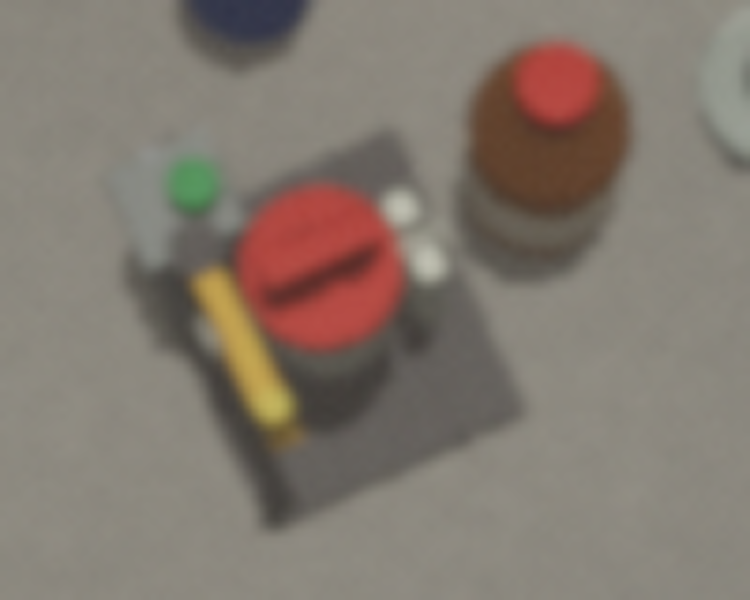

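View pics/z2.png

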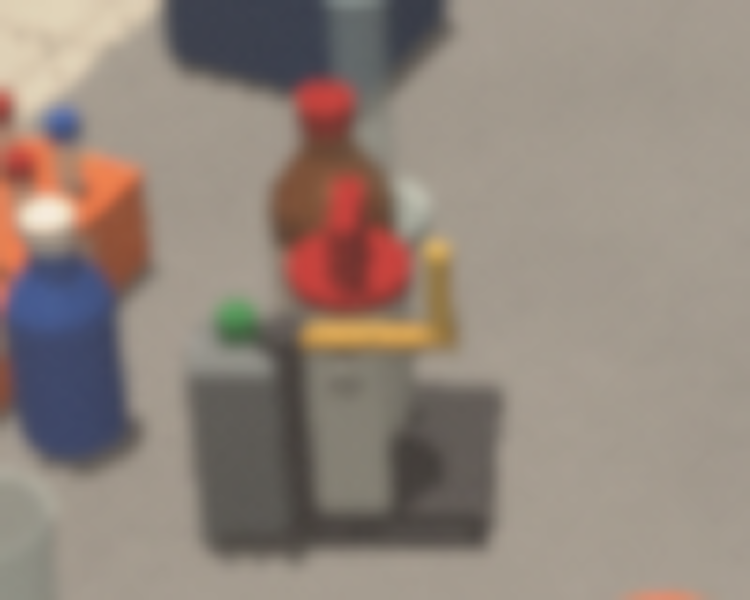

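The top crop (7.5x, offset 210,110) shows the keeper closed, with the tab top at about (275,405). The green button is at (193,184), the red cap centre at (320,265), and the plate corners at (395,130), (522,410) and (280,525). The side crop confirms the upright tab at (437,245).

```bash
cat > h.py <<'E'
import numpy as np,cv2
from station import *
from scipy.spatial.transform import Rotation as R
np.set_printoptions(precision=4,suppress=True)
K={'side':np.array([[420.8217,0,254.8148],[0,420.8217,197.9891],[0,0,1]]),'top':np.array([[362.6102,0,260.8625],[0,362.6102,193.4484],[0,0,1]])}
P={'side':np.array([[-.8985,-.2473,.3626,-.0009],[-.4386,.5352,-.7219,1.0211],[-.0155,-.8077,-.5894,.9796]]),'top':np.array([[-.0126,-.9967,.0802,.4157],[-.9998,.0136,.0121,-.0357],[-.0132,-.08,-.9967,1.1006]])}
def ray(c,px,z):
    d=P[c][:,:3]@np.linalg.solve(K[c],[px[0],px[1],1]);o=P[c][:,3]
    return o+d*(z-o[2])/d[2]
def cen(img,lo,hi,box):
    "centroid, area of HSV mask in box x0,x1,y0,y1"
    x0,x1,y0,y1=box;h=cv2.cvtColor(img[y0:y1,x0:x1],cv2.COLOR_BGR2HSV)
    m=cv2.inRange(h,lo,hi);n,_,s,c=cv2.connectedComponentsWithStats(m)
    i=1+s[1:,4].argmax();return c[i]+[x0,y0],s[i]
def togo(p,yaw=None):
    "shift in tool axes from present TCP to p"
    o=get_obs();q=o['tool_rot'];r=R.from_quat(q[[1,2,3,0]])
    return r.inv().apply(np.array(p)-o['eef_pos'])
E
python3 - <<'E'
from h import *
t=cv2.imread("pics/top0.png");s=cv2.imread("pics/side0.png")
f=lambda x,y,z:ray('top',(x/7.5+209.6,y/7.5+109.6),z)
c,a=cen(t,(45,80,40),(85,255,255),(220,250,120,150));g=ray('top',c,.116);print('green',c,a,g,f(193,184,.118))
c2,a=cen(s,(45,80,40),(85,255,255),(200,222,195,210));print('green side',c2,a,ray('side',c2,.115))
tab=f(275,403,.16);print('tab',tab, 'side',ray('side',(437/7.5+179.6,245/7.5+159.6),.16))
cap=f(320,265,.125);print('cap',cap)
cs=[f(395,130,.01),f(522,410,.01),f(280,525,.01)];print('corners',*cs)
e=cs[0]-cs[1];print(np.linalg.norm(e),'plate x dir yaw',np.degrees(np.arctan2(e[1],e[0])))
e=cs[2]-cs[1];print(np.linalg.norm(e),'y dir yaw-90',np.degrees(np.arctan2(e[1],e[0]))-90)
print('centre',(cs[0]+cs[2])/2)
e=g-tab;print('g-tab',np.linalg.norm(e[:2]),np.degrees(np.arctan2(e[1],e[0])-np.arctan2(-9,95)))
# balance
m=cv2.inRange(t,(200,200,200),(255,255,255))
x0,x1,y0,y1=108,178,155,235
sub=cv2.inRange(cv2.cvtColor(t[y0:y1,x0:x1],cv2.COLOR_BGR2HSV),(0,0,165),(180,60,255));
cn=max(cv2.findContours(sub,0,2)[0],key=cv2.contourArea);rr=cv2.minAreaRect(cn);print(rr)
print('bal',ray('top',np.array(rr[0])+[x0,y0],.04))
for px in[(140,187.5)]:print('pan',ray('top',px,.056))
print('pan side',ray('side',(204,283.5),.056))
for n,px,z in[('amber',(284,121.5),.15),('jar',(207,227),.085),('tip',(296,231),.045),('beaker',(188,119),.085),('washb',(240,94),.13),('cyl',(320,106),.15),('blue',(377,200),.125)]:print(n,ray('top',px,z))
print('q',get_obs()['tool_rot'],get_obs()['eef_pos'])
h=cv2.resize(t[150:240,100:190],(600,600),interpolation=2);cv2.imwrite('pics/b.png',h)
E
```

```text
green [235.3077 134.2308] [13 12  6  6 26] [0.66   0.0448 0.116 ] [0.6598 0.0446 0.118 ]
green side [211.0909 202.3636] [10  6  3  4 11] [0.6566 0.0483 0.115 ]
tab [0.5711 0.013  0.16  ] side [0.5695 0.0118 0.16  ]
cap [ 0.6274 -0.0021  0.125 ]
corners [ 0.7077 -0.0293  0.01  ] [ 0.5915 -0.0792  0.01  ] [0.5461 0.0192 0.01  ]
0.1264577254059982 plate x dir yaw 23.241447300860273
0.1084095767235632 y dir yaw-90 24.782341649039793
centre [ 0.6269 -0.0051  0.01  ]
g-tab 0.09444657915726108 25.095447891458686
((34.13275146484375, 39.991146087646484), (64.12432098388672, 50.68748092651367), 86.18592071533203)
bal [0.5013 0.327  0.04  ]
pan [0.5219 0.3281 0.056 ]
pan side [0.5162 0.3328 0.056 ]
amber [ 0.6841 -0.0884  0.15  ]
jar [0.4054 0.1283 0.085 ]
tip [ 0.3903 -0.1232  0.045 ]
beaker [0.7142 0.1827 0.085 ]
washb [0.7687 0.03   0.13  ]
cyl [ 0.7248 -0.1854  0.15  ]
blue [ 0.4723 -0.3353  0.125 ]
q [-0.0008  0.9827  0.1853 -0.0002] [ 0.2457 -0.6281  0.2304]
```

View pics/b.png

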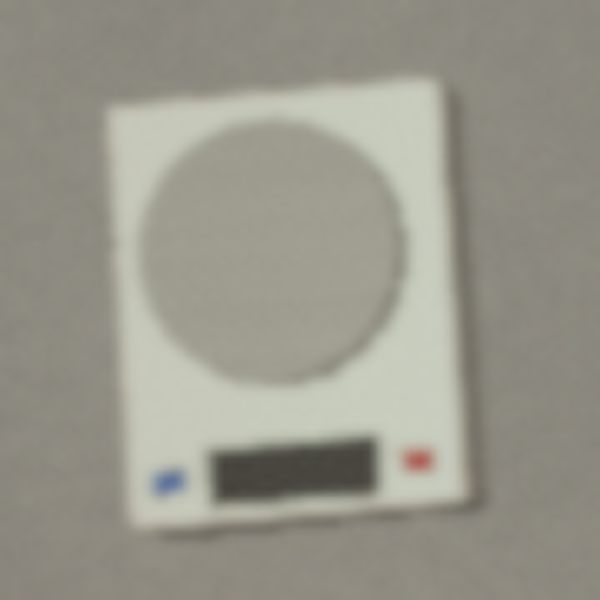

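Call:
arm_command(commands=[0.03,-0.025,-0.05,0,0,0,0,0.29,-0.245,-0.05,0,0,-45,0,0.29,-0.245,-0.05,0,0,-45,0,0.29,-0.245,-0.05,0,0,-45,0,0.29,-0.245,-0.05,0,0,-45,0,0.29,-0.245,-0.05,0,0,-45,0,0.29,-0.245,-0.05,0,0,-45,0,0.29,-0.245,-0.05,0,0,-45,0])

```text
t: 0.9
eef_pos: [0.4271, -0.2928, 0.2812]
tool_rot: [-0.0, 0.837, 0.548, -0.0]
contact_force: [1.0, -1.1, 0.7]
gripper_width: 0.0
grasp_force: 0.0
```

```bash
cat >> h.py <<'E'
YAW=np.radians(24.8);O=np.array([.627,-.0025])
def S(x,y,z):
    c,s=np.cos(YAW),np.sin(YAW);return np.array([O[0]+x*c-y*s,O[1]+x*s+y*c,z])
def info():
    o=get_obs();q=o['tool_rot'];m=R.from_quat(q[[1,2,3,0]]).as_matrix()
    d=o['eef_pos'][:2]-O;c,s=np.cos(YAW),np.sin(YAW)
    print('t',o['t'],'pos',o['eef_pos'],'stand xy',d[0]*c+d[1]*s,-d[0]*s+d[1]*c,'tooly yaw',np.degrees(np.arctan2(m[1,1],m[0,1])),'F',o['contact_force'],'w',o['gripper_width'],o['grasp_force'])
E
python3 -c "
from h import *
info();print(togo(S(-45,13,0.2)*1 if 0 else S(-.045,.013,.2)))"
```

```text
t 0.9 pos [ 0.4271 -0.2928  0.2812] stand xy -0.3032554519660836 -0.17968679733379733 tooly yaw -23.580083715141267 F [ 1.0352 -1.0729  0.6911] w 0.00018107019552307646 0.0
[0.321  0.0275 0.0812]
```

Call:
arm_command(commands=[0.32,0.027,0.03,0,0,-48.4,0,0.32,0.027,0.03,0,0,-48.4,0,0.32,0.027,0.03,0,0,-48.4,0,0.32,0.027,0.03,0,0,-48.4,0,0.32,0.027,0.03,0,0,-48.4,0,0.32,0.027,0.08,0,0,-48.4,0,0.32,0.027,0.08,0,0,-48.4,0,0.32,0.027,0.08,0,0,-48.4,0])

```text
t: 1.7
eef_pos: [0.5786, -0.0069, 0.1975]
tool_rot: [-0.003, 0.536, 0.844, -0.0]
contact_force: [-1.2, -0.9, -0.4]
gripper_width: -0.001
grasp_force: 0.0
```

```bash
python3 -c "
from h import *
info();print(togo(S(-.045,.013,.132)))
c=read_camera('top')['img'][100:200,200:300,::-1];cv2.imwrite('pics/a1.png',cv2.resize(c,(400,400),interpolation=2))
c=read_camera('side')['img'][110:250,170:310,::-1];cv2.imwrite('pics/a2.png',cv2.resize(c,(400,400),interpolation=2))
cv2.imwrite('pics/a.png',np.hstack([cv2.imread('pics/a1.png'),cv2.imread('pics/a2.png')]))"
```

```text
t 1.7 pos [ 0.5786 -0.0069  0.1975] stand xy -0.04582223756253667 0.016273241101671693 tooly yaw 25.18543549083094 F [-1.243  -0.9428 -0.4407] w -0.0014639779537223944 0.0
[-0.0036  0.001   0.0655]
```

View pics/a.png

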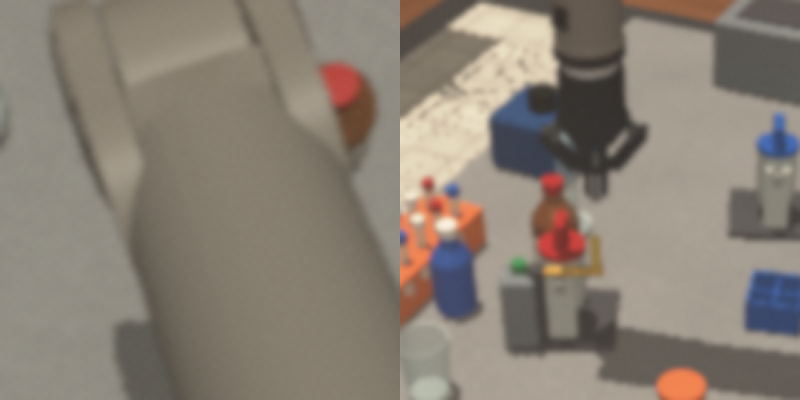

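Side view: closed fingers at about (595,180) hang above and beside the tab at (597,250), and the path down is clear. I'll descend and try the tab gently.

Call:
arm_command(commands=[-0.004,0.001,0.03,0,0,0.4,0,-0.004,0.001,0.065,0,0,0.4,0,-0.004,0.001,0.065,0,0,0.4,0,-0.004,0.001,0.065,0,0,0.4,0,0.003,0.001,0.065,0,0,0.4,0,0.006,0.001,0.065,0,0,0.4,0,0.009,0.001,0.065,0,0,0.4,0,0.009,0.001,0.065,0,0,0.4,0])

```text
t: 2.6
eef_pos: [0.5771, -0.0032, 0.1372]
tool_rot: [0.001, 0.542, 0.841, 0.0]
contact_force: [0.3, -0.5, 0.4]
gripper_width: -0.002
grasp_force: 0.0
```

```bash
python3 -c "
from h import *
info()"
```

```text
t 2.6 pos [ 0.5771 -0.0032  0.1372] stand xy -0.04559429058000779 0.02032858488263552 tooly yaw 24.418636597123623 F [ 0.3135 -0.4757  0.3831] w -0.0018191048969705768 0.0
```

Call:
arm_command(commands=[0.003,0,0.004,0,0,0,0,0.006,0,0.004,0,0,0,0,0.008,0,0.004,0,0,0,0,0.01,0,0.004,0,0,0,0,0.01,0,0.004,0,0,0,0])

```text
t: 3.1
eef_pos: [0.5728, 0.0046, 0.1321]
tool_rot: [0.0, 0.542, 0.84, -0.0]
contact_force: [2.0, -3.0, -2.5]
gripper_width: -0.002
grasp_force: 1.7
```

```bash
python3 -c "
from h import *
info()"
```

```text
t 3.1 pos [0.5728 0.0046 0.1321] stand xy -0.04617802737286918 0.029188592832693237 tooly yaw 24.335043739741337 F [ 2.0154 -2.9578 -2.5073] w -0.0020106363043585714 1.727929338812828
```

Call:
arm_command(commands=[0.003,0,0,0,0,0,0,0.004,0,0,0,0,0,0,0.004,0,0,0,0,0,0])

```text
t: 3.4
eef_pos: [0.5716, 0.0077, 0.1322]
tool_rot: [0.001, 0.542, 0.84, -0.0]
contact_force: [3.7, -4.4, -4.0]
gripper_width: -0.002
grasp_force: 2.8
```

```bash
python3 -c "
from h import *
info()"
```

```text
t 3.4 pos [0.5716 0.0077 0.1322] stand xy -0.0460347235182604 0.03253885021648234 tooly yaw 24.306081543486787 F [ 3.7339 -4.4378 -4.0217] w -0.002485673700629474 2.766491174697876
```

Force climbs to 6 N with the keeper hardly moving, so the catch holds it. I'll back off and press the release.

Call:
arm_command(commands=[-0.015,0,0,0,0,0,0,-0.015,0,-0.05,0,0,0,0,-0.015,0.03,-0.055,0,0,0,0,-0.005,0.101,-0.055,0,0,0,0,-0.005,0.101,-0.055,0,0,0,0,-0.005,0.101,-0.03,0,0,0,0,-0.005,0.101,-0.015,0,0,0,0,-0.005,0.101,-0.015,0,0,0,0])

```text
t: 4.2
eef_pos: [0.663, 0.045, 0.1443]
tool_rot: [-0.002, 0.542, 0.84, -0.002]
contact_force: [-0.5, -0.9, 0.5]
gripper_width: -0.0
grasp_force: 0.0
```

```bash
python3 -c "
from h import *
info()"
```

```text
t 4.2 pos [0.663  0.045  0.1443] stand xy 0.05254798282119462 0.027990863639960558 tooly yaw 24.34923063183959 F [-0.5436 -0.8992  0.5315] w -0.00023168836844686142 0.0
```

Call:
arm_command(commands=[0,0,0.015,0,0,0,0,0,0,0.022,0,0,0,0,0,0,0.026,0,0,0,0,0,0,0.03,0,0,0,0,0,0,0.034,0,0,0,0,0,0,0.037,0,0,0,0,0,0,0.039,0,0,0,0,0,0,0.039,0,0,0,0])

```text
t: 5.0
eef_pos: [0.666, 0.046, 0.1123]
tool_rot: [0.001, 0.542, 0.84, 0.0]
contact_force: [-9.0, -2.6, 23.3]
gripper_width: 0.003
grasp_force: 12.7
```

```bash
python3 -c "
from h import *
info()"
```

```text
t 5.0 pos [0.666  0.046  0.1123] stand xy 0.05571506657845582 0.02766416972304202 tooly yaw 24.338465086676607 F [-9.0486 -2.6231 23.2685] w 0.0026926970991305605 12.69832720150589
```

```bash
python3 -c "
from h import *
o=get_obs();print(o['torque'],o['contact_force'],o['eef_pos'])
c=read_camera('side')['img'][160:240,180:280,::-1];cv2.imwrite('pics/p.png',cv2.resize(c,(750,600),interpolation=2))"
```

```text
[-0.4837  2.1506  0.0446] [-9.0486 -2.6231 23.2685] [0.666  0.046  0.1123]
```

View pics/p.png

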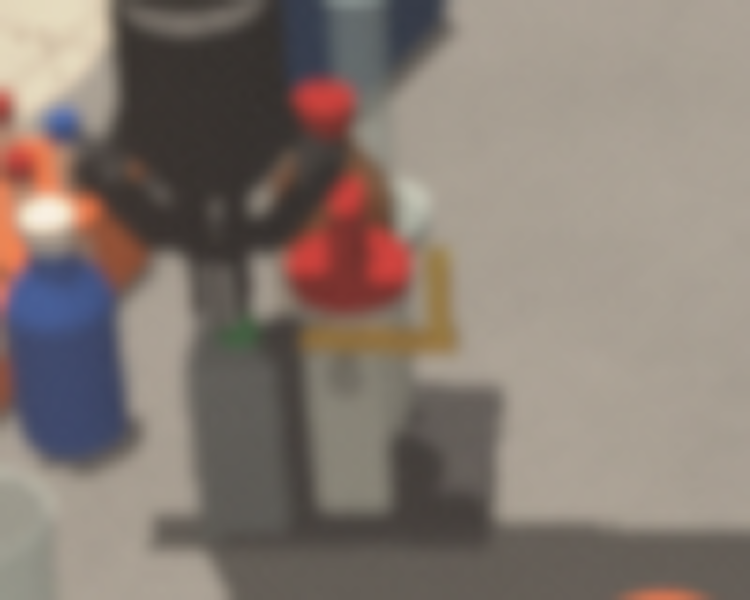

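The fingers at (222,310) press the button off-centre at (238,335), and the force is high and sideways. I'll lift, turn a quarter so the narrow side clears the pivot, and press centred.

Call:
arm_command(commands=[0,0,-0.03,0,0,0,0,0.002,-0.004,-0.03,0,0,90,0,0.002,-0.004,-0.03,0,0,90,0,0.002,-0.004,-0.03,0,0,90,0,0.002,-0.004,-0.03,0,0,90,0,0.002,-0.004,-0.03,0,0,90,0,0.002,-0.004,-0.03,0,0,90,0,0.002,-0.004,-0.03,0,0,90,0])

```text
t: 5.85
eef_pos: [0.661, 0.0463, 0.1385]
tool_rot: [0.0, 0.892, 0.453, 0.0]
contact_force: [0.3, -0.3, -0.5]
gripper_width: 0.001
grasp_force: 0.0
```

Call:
arm_command(commands=[0,0,0,0,0,28,0,0,0,0,0,0,28,0,0,0,0,0,0,28,0,0,0,0,0,0,28,0,0,0,0,0,0,28,0])

```text
t: 6.35
eef_pos: [0.6609, 0.0465, 0.1385]
tool_rot: [0.0, 0.974, 0.227, 0.0]
contact_force: [-0.6, 0.4, -1.0]
gripper_width: -0.001
grasp_force: 0.0
```

```bash
python3 -c "
from h import *
info();print(togo(S(.05,.029,.125)))"
```

```text
t 6.35 pos [0.6609 0.0465 0.1385] stand xy 0.05131849943085218 0.030222213386987246 tooly yaw -63.78308106479452 F [-0.6384  0.3979 -1.0255] w -0.0012442324240138987 0.0
[-0.0014  0.0012  0.0135]
```

Call:
arm_command(commands=[-0.001,0.001,0.014,0,0,0,0,-0.001,0.001,0.02,0,0,0,0,-0.001,0.001,0.024,0,0,0,0,-0.001,0.001,0.027,0,0,0,0,-0.001,0.001,0.027,0,0,0,0])

```text
t: 6.85
eef_pos: [0.66, 0.0445, 0.1128]
tool_rot: [0.0, 0.974, 0.227, -0.0]
contact_force: [-6.9, -0.9, 13.1]
gripper_width: 0.003
grasp_force: 6.8
```

Call:
arm_command(commands=[0,0,0.003,0,0,0,0,0,0,0.004,0,0,0,0,0,0,0.004,0,0,0,0])

```text
t: 7.15
eef_pos: [0.6604, 0.0446, 0.1121]
tool_rot: [0.0, 0.974, 0.227, 0.0]
contact_force: [-14.6, -1.9, 34.5]
gripper_width: -0.004
grasp_force: 17.1
```

Call:
arm_command(commands=[0,0,-0.05,0,0,0,0,-0.03,0.01,-0.07,0,0,-88.6,0,-0.096,0.02,-0.07,0,0,-88.6,0,-0.096,0.02,-0.07,0,0,-88.6,0,-0.096,0.02,-0.07,0,0,-88.6,0,-0.096,0.02,-0.07,0,0,-88.6,0,-0.096,0.02,-0.07,0,0,-88.6,0,-0.096,0.02,-0.07,0,0,-88.6,0])

```text
t: 7.95
eef_pos: [0.5828, -0.0157, 0.177]
tool_rot: [-0.0, 0.727, 0.687, -0.0]
contact_force: [-0.7, -0.2, 0.1]
gripper_width: 0.001
grasp_force: 0.0
```

Call:
arm_command(commands=[0,0,0,0,0,-27,0,0,0,0,0,0,-27,0,0,0,0,0,0,-27,0,0,0,0,0,0,-27,0,0,0,0,0,0,-27,0])

```text
t: 8.45
eef_pos: [0.5829, -0.0158, 0.177]
tool_rot: [-0.0, 0.551, 0.835, 0.0]
contact_force: [0.0, -0.2, 0.1]
gripper_width: -0.001
grasp_force: 0.0
```

```bash
python3 -c "
from h import *
info();print(togo(S(-.045,.012,.132)))"
```

```text
t 8.45 pos [ 0.5829 -0.0158  0.177 ] stand xy -0.0456198351879408 0.0064827054772415 tooly yaw 23.182552708007545 F [ 0.0057 -0.182   0.0986] w -0.0008764591484599356 0.0
[0.0055 0.0005 0.045 ]
```

Call:
arm_command(commands=[0,0,0.03,0,0,-1.6,0,0.004,0,0.045,0,0,-1.6,0,0.008,0,0.045,0,0,-1.6,0,0.014,0,0.045,0,0,-1.6,0,0.02,0,0.045,0,0,-1.6,0,0.027,0,0.045,0,0,-1.6,0,0.034,0,0.045,0,0,-1.6,0,0.034,0,0.045,0,0,-1.6,0])

```text
t: 9.25
eef_pos: [0.5697, 0.0173, 0.1333]
tool_rot: [0.0, 0.537, 0.844, 0.001]
contact_force: [0.7, 0.0, 0.3]
gripper_width: 0.004
grasp_force: 0.0
```

```bash
python3 -c "
from h import *
info()"
```

```text
t 9.25 pos [0.5697 0.0173 0.1333] stand xy -0.04371710253430114 0.041998170031311455 tooly yaw 25.033995598642537 F [0.7004 0.036  0.271 ] w 0.004054079500984783 0.0
```

Call:
arm_command(commands=[0.008,-0.002,0,0,0,0,0,0.022,0.003,0,0,0,0,0,0.036,0.008,0,0,0,0,0,0.048,0.018,0,0,0,0,0,0.0575,0.029,0,0,0,0,0,0.062,0.037,0,0,0,0,0,0.065,0.044,0,0,0,0,0,0.067,0.05,0,0,0,0,0])

```text
t: 10.05
eef_pos: [0.5869, 0.098, 0.132]
tool_rot: [-0.0, 0.538, 0.843, -0.0]
contact_force: [-0.2, -0.7, 0.6]
gripper_width: 0.003
grasp_force: 0.4
```

Call:
arm_command(commands=[0,0,0,0,0,0,0,0,0,-0.03,0,0,0,0,0,0,-0.08,0,0,0,0,0,0,-0.08,0,0,0,0])

```text
t: 10.45
eef_pos: [0.5903, 0.0986, 0.2188]
tool_rot: [0.004, 0.538, 0.843, 0.004]
contact_force: [0.7, 0.5, 0.5]
gripper_width: 0.002
grasp_force: 0.0
```

```bash
python3 -c "
from h import *
info();print(togo(S(0,0,.2)))
c=read_camera('side')['img'][140:240,160:310,::-1];cv2.imwrite('pics/k.png',cv2.resize(c,(750,500),interpolation=2))"
```

```text
t 10.45 pos [0.5903 0.0986 0.2188] stand xy 0.009118890710275308 0.10715694896274408 tooly yaw 24.912846117220255 F [0.6568 0.5199 0.5182] w 0.0020557828063073515 0.0
[-0.1071 -0.0095  0.019 ]
```

View pics/k.png

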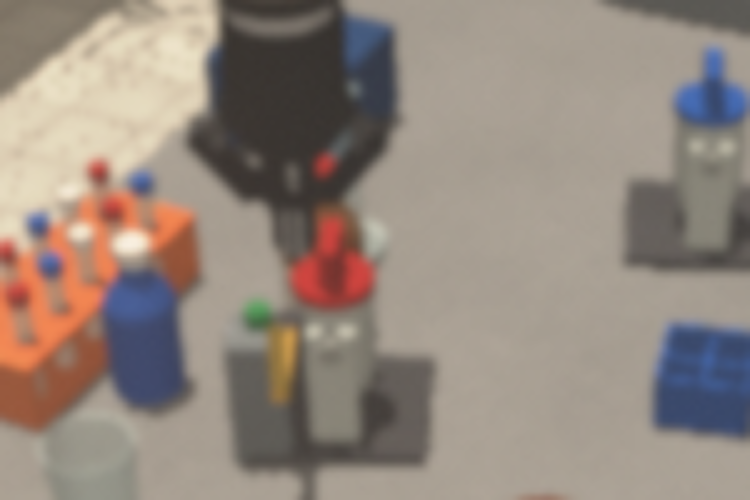

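The keeper now points toward the camera (bar end at (285,375)), swung about 1.6 rad. The bucket hangs upright with its fin at (332,250). Moving over the fin with the fingers opening.

Call:
arm_command(commands=[-0.107,-0.009,0,0,0,0,0.7,-0.107,-0.009,0,0,0,0,0.7,-0.107,-0.009,0,0,0,0,0.7,-0.107,-0.009,0.02,0,0,0,0.7,-0.107,-0.009,0.02,0,0,0,0.7,-0.107,-0.009,0.02,0,0,0,0.7])

```text
t: 11.1
eef_pos: [0.6228, -0.0032, 0.1915]
tool_rot: [-0.001, 0.537, 0.843, -0.0]
contact_force: [0.5, 0.8, 0.9]
gripper_width: 0.698
grasp_force: 0.0
```

```bash
python3 -c "
from h import *
info();print(togo(S(0,0,.132)),ray('side',(226.2,189.8),.142),ray('side',(226,185),.159),S(0,0,0))
s=cv2.imread('pics/side0.png');h=cv2.cvtColor(s[175:205,212:240],cv2.COLOR_BGR2HSV);m=cv2.inRange(h,(0,150,60),(9,255,255))|cv2.inRange(h,(172,150,60),(180,255,255))
for r in range(30):
  x=np.flatnonzero(m[r]); print(175+r,(x.min()+212,x.max()+212) if len(x) else '',end=' ')"
```

```text
t 11.1 pos [ 0.6228 -0.0032  0.1915] stand xy -0.004126267455692042 0.0011717475137573421 tooly yaw 24.973437267794825 F [0.4994 0.7615 0.9092] w 0.6975360657951254 0.0
[-0.0012  0.0042  0.0595] [ 0.6259 -0.0065  0.142 ] [ 0.6279 -0.0107  0.159 ] [ 0.627  -0.0025  0.    ]
175 (np.int64(221), np.int64(225)) 176 (np.int64(222), np.int64(224)) 177  178  179  180  181  182  183 (np.int64(225), np.int64(226)) 184 (np.int64(224), np.int64(227)) 185 (np.int64(224), np.int64(228)) 186 (np.int64(224), np.int64(228)) 187 (np.int64(223), np.int64(228)) 188 (np.int64(223), np.int64(228)) 189 (np.int64(223), np.int64(228)) 190 (np.int64(222), np.int64(230)) 191 (np.int64(220), np.int64(231)) 192 (np.int64(219), np.int64(232)) 193 (np.int64(219), np.int64(233)) 194 (np.int64(219), np.int64(233)) 195 (np.int64(219), np.int64(233)) 196 (np.int64(219), np.int64(233)) 197 (np.int64(219), np.int64(233)) 198 (np.int64(220), np.int64(232)) 199 (np.int64(221), np.int64(231)) 200 (np.int64(223), np.int64(228)) 201  202  203  204
```

Call:
arm_command(commands=[-0.001,0.003,0.02,0,0,0,0.7,-0.001,0.003,0.04,0,0,0,0.7,-0.001,0.003,0.056,0,0,0,0.7,-0.001,0.003,0.06,0,0,0,0.7,-0.001,0.003,0.06,0,0,0,0.35,-0.001,0.003,0.06,0,0,0,0.3], force=25)

```text
t: 11.7
eef_pos: [0.6273, -0.0027, 0.1333]
tool_rot: [0.001, 0.538, 0.843, 0.0]
contact_force: [-0.2, 0.7, -0.1]
gripper_width: 0.37
grasp_force: 0.0
```

```bash
python3 -c "
from h import *
info()"
```

```text
t 11.7 pos [ 0.6273 -0.0027  0.1333] stand xy 0.00018432981528100745 -0.0003329306385148825 tooly yaw 24.970016315502132 F [-0.2377  0.721  -0.1031] w 0.369977446739108 0.0
```

Call:
arm_command(commands=[0,0,0,0,0,0,0.25,0,0,0,0,0,0,0.21,0,0,0,0,0,0,0.18,0,0,0,0,0,0,0.15,0,0,0,0,0,0,0.1,0,0,0,0,0,0,0.1,0,0,0,0,0,0,0.1], force=25)

```text
t: 12.4
eef_pos: [0.627, -0.003, 0.1328]
tool_rot: [0.0, 0.538, 0.843, 0.0]
contact_force: [-0.2, -0.8, 5.0]
gripper_width: 0.158
grasp_force: 24.8
```

```bash
python3 -c "
from h import *
info()"
```

```text
t 12.4 pos [ 0.627  -0.003   0.1328] stand xy -0.000238248127299923 -0.00042092521584664074 tooly yaw 24.965769033195546 F [-0.179  -0.8205  5.0176] w 0.15754632592694714 24.847070574760437
```

Call:
arm_command(commands=[0,0,0,0,0,0,0.05,0,0,0,0,0,0,0.05,0,0,-0.004,0,0,0,0.05,0,0,-0.01,0,0,0,0.05,0,0,-0.018,0,0,0,0.05,0,0,-0.026,0,0,0,0.05,0,0,-0.035,0,0,0,0.05,0,0,-0.035,0,0,0,0.05], force=60)

```text
t: 13.2
eef_pos: [0.6275, -0.0029, 0.1691]
tool_rot: [0.001, 0.538, 0.843, 0.001]
contact_force: [0.8, 0.2, -3.7]
gripper_width: 0.151
grasp_force: 59.4
```

Call:
arm_command(commands=[0,0,-0.02,0,0,0,0.05,0,0,-0.04,0,0,0,0.05,0,0,-0.06,0,0,0,0.05,0,0,-0.08,0,0,0,0.05,0,0,-0.1,0,0,0,0.05,0,0,-0.115,0,0,0,0.05,0,0,-0.12,0,0,0,0.05,0,0,-0.12,0,0,0,0.05])

```text
t: 14.0
eef_pos: [0.6268, -0.0029, 0.2877]
tool_rot: [0.0, 0.538, 0.843, 0.0]
contact_force: [-0.3, -0.2, -5.4]
gripper_width: 0.159
grasp_force: 59.5
```

```bash
python3 -c "
from h import *
info();print(togo([.5215,.3275,.285]))
c=read_camera('side')['img'][110:260,150:300,::-1];cv2.imwrite('pics/l.png',cv2.resize(c,(600,600),interpolation=2))"
```

```text
t 14.0 pos [ 0.6268 -0.0029  0.2877] stand xy -0.000342542830563333 -0.00033628722072634335 tooly yaw 24.957574000914768 F [-0.3251 -0.2202 -5.4409] w 0.1585827313010585 59.45417046546936
[0.344  0.0439 0.0025]
```

View pics/l.png

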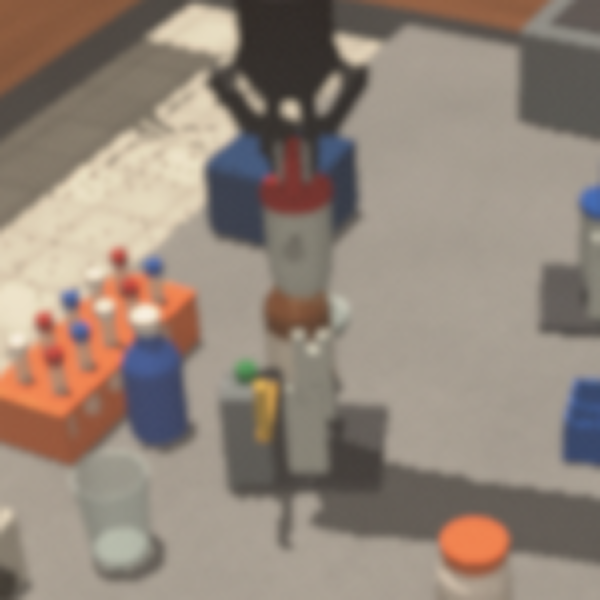

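The bucket hangs upright in the grip at (297,230), clear of the stand. Carrying it to the pan.

Call:
arm_command(commands=[0.012,0.001,0,0,0,0,0.05,0.037,0.005,0,0,0,0,0.05,0.065,0.008,0,0,0,0,0.05,0.095,0.012,0,0,0,0,0.05,0.125,0.016,0,0,0,0,0.05,0.155,0.019,0,0,0,0,0.05,0.185,0.023,0,0,0,0,0.05,0.21,0.026,0,0,0,0,0.05])

```text
t: 14.85
eef_pos: [0.5596, 0.2011, 0.2863]
tool_rot: [-0.001, 0.537, 0.844, -0.0]
contact_force: [0.6, 0.7, -5.1]
gripper_width: 0.15
grasp_force: 59.4
```

Call:
arm_command(commands=[0.03,0.004,0,0,0,0,0.05,0.06,0.007,0,0,0,0,0.05,0.09,0.011,0.01,0,0,0,0.05,0.115,0.015,0.03,0,0,0,0.05,0.13,0.017,0.05,0,0,0,0.05,0.135,0.017,0.07,0,0,0,0.05,0.135,0.017,0.08,0,0,0,0.05,0.135,0.017,0.08,0,0,0,0.05])

```text
t: 15.65
eef_pos: [0.5188, 0.327, 0.2051]
tool_rot: [-0.001, 0.537, 0.843, -0.002]
contact_force: [-0.0, -0.3, -4.9]
gripper_width: 0.155
grasp_force: 59.3
```

```bash
python3 -c "
from h import *
info();print(togo([.52,.329,.1588]))
a=read_camera('side')['img'][190:340,150:270,::-1];b=read_camera('top')['img'][130:250,90:210,::-1];cv2.imwrite('pics/m.png',np.hstack([cv2.resize(a,(440,550),interpolation=2),cv2.resize(b,(360,550),interpolation=2)]))"
```

```text
t 15.65 pos [0.5188 0.327  0.2051] stand xy 0.03994652207796674 0.3444882493399697 tooly yaw 24.98101990083073 F [-0.0255 -0.3208 -4.8521] w 0.15497337123775978 59.33688998222351
[0.0014 0.0022 0.0463]
```

View pics/m.png

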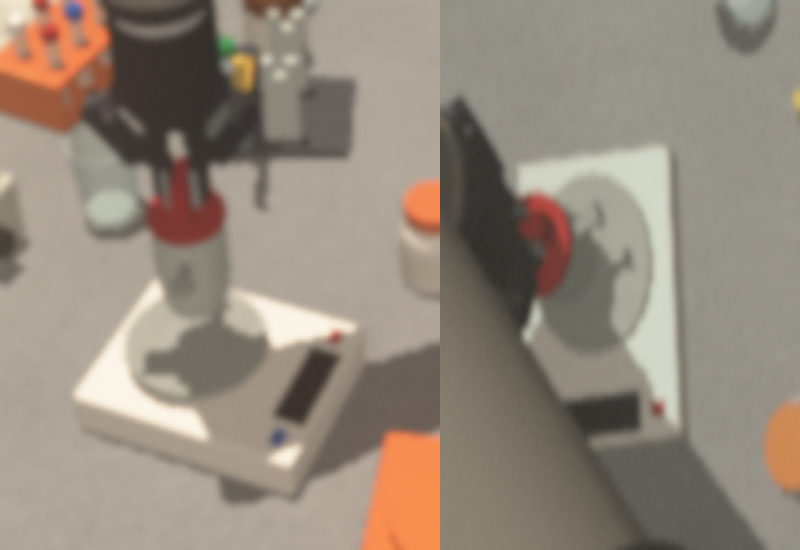

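The bucket is upright above the pan (side view, foot about (190,310) over pan centre (197,345) and still about 45 mm up). Lowering it gently.

Call:
arm_command(commands=[0.001,0.002,0.012,0,0,0,0.05,0.001,0.002,0.024,0,0,0,0.05,0.001,0.002,0.033,0,0,0,0.05,0.001,0.002,0.038,0,0,0,0.05,0.001,0.002,0.041,0,0,0,0.05,0.001,0.002,0.043,0,0,0,0.05,0.001,0.002,0.045,0,0,0,0.05,0.001,0.002,0.045,0,0,0,0.05])

```text
t: 16.55
eef_pos: [0.5215, 0.3297, 0.1623]
tool_rot: [0.0, 0.538, 0.843, 0.0]
contact_force: [-0.4, 0.7, -4.9]
gripper_width: 0.151
grasp_force: 59.3
```

```bash
python3 -c "
from h import *
info()"
```

```text
t 16.55 pos [0.5215 0.3297 0.1623] stand xy 0.04361814699219513 0.3458262482285051 tooly yaw 24.956404160942466 F [-0.3789  0.6518 -4.9157] w 0.15106296450595721 59.309436678886414
```

Call:
arm_command(commands=[0,0,0.001,0,0,0,0.05,0,0,0.002,0,0,0,0.05,0,0,0.003,0,0,0,0.05,0,0,0.004,0,0,0,0.05,0,0,0.004,0,0,0,0.05])

```text
t: 17.05
eef_pos: [0.5217, 0.3299, 0.1591]
tool_rot: [0.0, 0.538, 0.843, 0.0]
contact_force: [-1.0, -1.3, 3.0]
gripper_width: 0.153
grasp_force: 60.4
```

Weight is on the pan, so I'll let go and rise.

Call:
arm_command(commands=[0,0,-0.0005,0,0,0,0.15,0,0,-0.0005,0,0,0,0.2,0,0,-0.0005,0,0,0,0.3,0,0,-0.0005,0,0,0,0.5,0,0,-0.0005,0,0,0,0.6,0,0,-0.0005,0,0,0,0.6,0,0,-0.02,0,0,0,0.6,0,0,-0.05,0,0,0,0.6], force=20)

```text
t: 17.85
eef_pos: [0.5205, 0.3287, 0.207]
tool_rot: [-0.001, 0.538, 0.843, -0.002]
contact_force: [1.0, 0.3, 0.6]
gripper_width: 0.6
grasp_force: 0.0
```

Call:
arm_command(commands=[0,0,-0.03,0,0,0,0.6,0,0,-0.07,0,0,0,0.6,-0.15,0,-0.1,0,0,0,0.6,-0.15,0,-0.1,0,0,0,0.6,-0.15,0,-0.1,0,0,0,0.6,-0.15,0,-0.1,0,0,0,0.6,-0.15,0,-0.1,0,0,0,0.6])

```text
t: 18.55
eef_pos: [0.5857, 0.1917, 0.3085]
tool_rot: [0.0, 0.539, 0.842, 0.0]
contact_force: [-0.7, 1.0, 0.1]
gripper_width: 0.6
grasp_force: 0.0
```

```bash
python3 -c "
from h import *
info()
a=read_camera('side')['img'][190:340,150:270,::-1];b=read_camera('top')['img'][130:250,90:210,::-1];cv2.imwrite('pics/n.png',np.hstack([cv2.resize(a,(440,550),interpolation=2),cv2.resize(b,(360,550),interpolation=2)]))"
```

```text
t 18.55 pos [0.5857 0.1917 0.3085] stand xy 0.043989297322586995 0.19364685428846976 tooly yaw 24.72550310837529 F [-0.6771  0.9551  0.0613] w 0.5998480336925736 0.0
```

View pics/n.png

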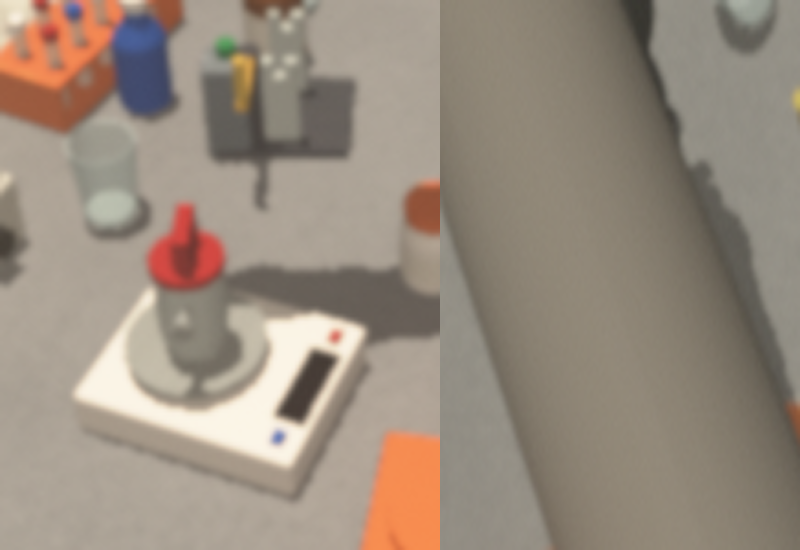

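The red bucket stands upright and released on the pan, foot at about (198,350) against pan centre (197,347). The other objects in view are where they were.

```bash
python3 -c "
from station import *
print(hand_in())"
```

```text
the job is handed in; nothing more can be done
None
```

I freed the keeper with the release button, swung it clear, and set the red bucket down upright and released on the centre of the balance pan; I handed the job in at about 18.6 s, and no verdict came back.

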